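# Reset the depth stop of the bench drill

### The arm

A 6-joint arm with a two-finger parallel gripper is mounted at the origin on the work surface. World frame = base frame: x ahead of the robot, y to its left, z up, the work surface at z = 0. Lengths are in m, angles in degrees, forces in N, time in s.
With the tool pointing down it reaches from about 0.4 to 0.825 m from the base axis. Payload 7 kg.
Tool frame: the origin (TCP) lies at the very end of the fingers, on their centre line; the grasp point (between the pads) lies 19 mm behind it; z points along the fingers, y is the line along which they close (so a half turn about z gives the same grasp; the last joint's range is limited). The gripper opens to 88 mm and grips with 3 to 60 N. Pads are 19 mm wide; open, the fingers measure 130 mm over their backs; the gripper's body (78 mm by 193 mm) begins 47 mm behind the grasp point.
Start: joints at [-59.066, 20.546, 0.682, 0, -70.136, -16.507], TCP at [0.168, -0.654, 0.227] pointing down, gripper open.
Joint ranges: [-176.03, 176.03], [-82.01, 121.73], [-58.28, 71.71], [-173.87, 95.51], [-174.79, -0.11], [-173.66, 173.66]. Speed limits (degrees/s): [136.94, 136.94, 172.46, 180, 180, 180].

### API

Orientations are given as [roll, pitch, yaw] about the fixed x, y, z axes, in that order (R = Rz(yaw) Ry(pitch) Rx(roll)).
In Python, from plant import ctrl gives the robot as it stands.
- The arm moves only by the tool carry_out, never from a script. Its argument "deltas" is a list that holds one entry, the list of rows, each a list of 5 numbers: the shift along the tool's x, y, z scaled (see below), then the turn about the tool's z scaled (see below), then the opening, from -1 (shut) to 1 (fully open). A call has 1 to 5 rows; each row is the pose to reach, as a shift and turn from the pose commanded when the call began, along the tool's axes at that moment, turning the shorter way round; what a row does not reach only later rows make up. The controller multiplies each number of a shift by 20 cm and each number of a turn by 2 pi rad. A row lasts 1/10 s, in which the tool goes at most 50 mm and 8.59 degrees, less where a joint would pass 70% of its speed; a pose out of reach is approached as far as the arm can. A call with a number of a shift or a turn outside -1 to 1 is refused whole. A call with a gripper value outside its range is refused whole. The fingers move at their own pace and stop on an object; the grip force is fixed at half the most. Time passes only in rows, so rows that repeat a pose let the fingers close. It gives the time, the measured TCP pose, the force, the opening and the grip force at its end, in the units of the state.
- ctrl.get_obs(): the state, without advancing time (a new reading comes with each control period).
- ctrl.snapshot(name): name is "scene" or "top" or "wrist"; returns a dict with "color" (480x640x3 uint8, red, green, blue), "camera_matrix" (3x3 intrinsics, pixels), "R" (3x3) and "t" (3): a world point X has camera coordinates R X + t. Camera axes: x right, y down, z forward; pixel columns grow to the right and rows downward; lengths in m; the calibration is good to about 2 mm. The wrist camera is an equidistant fisheye: a pixel r from the principal point sees the ray r / f radians off the axis. A picture is of the moment at which its call begins. There is no depth.
- ctrl.close_job(): hands the job in; it is judged then, once.
Trained networks look in a picture, given as the dict that the camera call returned (one of the last four; its "shot" number tells which), for a name from the list of things; names that differ only in an ending like _2 or _b are one class to them, and where a whole thing is asked for, a point or a joint stands for the part that bears it (a point fixed in the world has none). Each returns a list of dicts, best first, with "p" (0 to 1); they miss things now and then, are a little off and sometimes report something else, mostly with a low value. They report only what shows in the picture. A call takes as long as a camera call. They do not tell look-alikes from the thing itself.
- ctrl.search_frame(picture, name): "centre" ([column, row] in pixels, amid what is visible of it).
- ctrl.silhouettes(picture, name): "mask" (480x640 bool, what is visible of it) and "centre" ([column, row] in pixels, amid what is visible of it).
- ctrl.spot_point(picture, name): "centre" ([column, row] in pixels: a listed point, or the origin of a listed thing).
The state is a dict: "clock": time; "joint_pos": joint angles; "qvel": joint speeds; "tau": joint torques, N m; "tool_pos": TCP position; "orientation": TCP orientation; "force": force on the tool from outside, world axes, zero at the start; "moment": the same for the moment, N m; "opening": finger opening in m; "gripper_force": force on a finger pad.
Only numpy, scipy, OpenCV 4.12 (cv2) and the standard library are available. Lean on these libraries where they do the work, as an engineer would, in place of code of your own. Each camera call takes 0.05 s, during which the arm holds its last target. There are 200 camera calls.

### The job

Re-set the drill's depth stop: swing the red handle of its lock ring anticlockwise (seen from above) until the ring is loose, then turn the black grip until the red line on the dial points at the tip of the yellow mark, and swing the red handle clockwise again until the lock ring is tight, tighter than you found it: lean on the handle with about 10 N and no more than that. Do not turn the dial while the ring is not loose, do not overtighten the ring, and leave the other things on the bench where they lie.

Things in the scene. Friction and masses are not known exactly. Their poses are not given: they have to be found in the camera images.
- stop_base: The depth stop's base, bolted down: grey plate 130 x 120 x 12 mm. On it stand a grey barrel, a steel lock ring above that and a dial on top, all on one vertical axis. A low steel bracket (up to 34 mm high) sticks out 100 mm along its own +x. Origin: on that axis at bench level; z up.
- lock_ring: Steel lock ring, 74 mm diameter, 43 to 54 mm above the bench, turning about the axis; origin on it at bench level. Clockwise from above tightens. It rubs, about 5 N at the handle, so it stays where it is left. Found nipped too little, by an unknown amount: 0.7 rad anticlockwise from there it is surely loose; 0.9 rad can be turned.
- handle_top (a point): Centre of the top of the ring's red handle: upright round post, 14 mm diameter, 80 mm from the axis, red from 54 to 87.5 mm above the bench, on a flat steel arm (top at 52 mm). On tightening, the push here grows from 5 N, at last steeply: tight from about 8 N, overtight above 13 N, some 4 mm farther on. Tight lies anywhere up to 0.65 rad clockwise of where it was found.
- adjuster: Stop screw's dial with grip, on the axis: aluminium disc, 66 mm diameter, top 64 mm above the bench; on it a black bar 36 mm long, 14 mm thick, from 70 to 104 mm above the bench. Origin on the axis at bench level; own x along the bar towards the red line, z up. Free, it turns with 0.08 N m; the mark is always 0.4 to 1.4 rad anticlockwise of the line at the start.
- grip_top (a point): Centre of the top of the black grip bar, on the axis, 104 mm above the bench.
- pointer (a point): Outer end of the red line on the dial: on the dial's rim, 33 mm from the axis, 64 mm above the bench.
- mark_tip (a point): Tip of the yellow mark, 33 mm from the axis and 64 mm above the bench: the pointer point stands exactly here when the dial is set. The mark is a fixed yellow post (12 mm wide, 65 mm high, 42 to 52 mm from the axis) with a thin tab to the dial's rim.
- barrel: Grey fixed barrel of the depth stop, 80 mm diameter, from 12 to 41 mm above the bench, with hidden spring washers on which the lock ring bears as it is tightened (no force when the ring is loose). Origin on the axis at bench level.
- driver: Screwdriver with orange handle, 160 mm long, lying loose. Origin under its middle. Leave alone.
- drill_case: Green closed case, 50 x 75 x 22 mm, loose. Origin at the centre of its underside. Leave alone.
- flux_bottle: Small bottle, 38 mm diameter, 85 mm tall, loose. Origin at the centre of its underside. Leave alone.
- parts_tray: Blue divided tray, 100 x 140 x 26 mm, loose. Origin at the centre of its underside. Leave alone.
- spanner: Steel spanner, 150 mm long, lying loose. Origin under its middle. Leave alone.
- solder_reel: Aluminium reel, 56 mm diameter, 30 mm high, loose. Origin at the centre of its underside. Leave alone.
- tool_cup: White cup, 72 mm diameter, 95 mm tall, loose. Origin at the centre of its underside. Leave alone.
Mind the look-alikes: they are no part of the job. Leave any blue look-alike of the stop_base alone.

How it is judged:
By the outcome, as a careful person would: the job done as asked, in the order asked, and still so for the second after the job is handed in, with the robot touching nothing.
It also fails if it takes over 67 s, if anything falls off the work surface, if the arm or the gripper's body presses on something with over 40 N, if the wrist force passes 120 N, or if a joint passes its speed limit or range.

## Working session

There is one attempt and no reset: what is moved stays moved. The work goes in short steps, Python scripts to look and compute and a tool call to move; the robot and the scene stay as the last step left them, time stands still between calls to the robot, and variables do not carry over. Pictures are saved under pics/ and viewed, at most 10 in all, crops included, and the job is handed in when it is done.

Besides the shell and the picture viewer there is one more tool, called after "Emit:" as name(argument=value, ...) on one line, values as JSON. carry_out: Moves the arm, as the interface text tells. Its arguments: {"type":"object","properties":{"deltas":{"type":"array"}},"required":["deltas"]}

```bash
ls; mkdir -p pics; cat > h.py <<'E'
import numpy as np, cv2
from plant import ctrl
def ray(pic,px):
    K=np.array(pic["camera_matrix"]);R=np.array(pic["R"]);t=np.array(pic["t"])
    d=np.linalg.inv(K)@[px[0],px[1],1.]
    if pic.get("fish"):
        r=np.hypot(d[0],d[1]);d=np.array([np.sin(r)*d[0]/r,np.sin(r)*d[1]/r,np.cos(r)])
    return -R.T@t, R.T@d
def atz(pic,px,z):
    c,d=ray(pic,px);return c+d*(z-c[2])/d[2]
def snap(n):
    p=ctrl.snapshot(n);p["fish"]=(n=="wrist");return p
def proj(pic,X):
    K=np.array(pic["camera_matrix"]);c=np.array(pic["R"])@np.array(X)+np.array(pic["t"])
    if pic.get("fish"):
        r=np.hypot(c[0],c[1]);th=np.arctan2(r,c[2]);c=np.array([th*c[0]/r,th*c[1]/r,1])
    u=K@(c/c[2]);return u[:2]
def save(p,n,crop=None,s=1):
    im=p["color"][:,:,::-1]
    if crop: im=im[crop[1]:crop[3],crop[0]:crop[2]]
    cv2.imwrite("pics/"+n,cv2.resize(im,None,fx=s,fy=s,interpolation=cv2.INTER_CUBIC))
E
python3 - <<'E'
from h import *
np.set_printoptions(precision=4,suppress=True)
Z=dict(handle_top=.0875,grip_top=.104,pointer=.064,mark_tip=.064,stop_base=0,tool_cup=0,flux_bottle=0,driver=0,drill_case=0,parts_tray=0,spanner=0,solder_reel=0)
for n in("top","scene"):
    p=snap(n);save(p,n+"0.png")
    for k in Z:
        if n=="scene" and k not in("handle_top","grip_top","pointer","mark_tip","stop_base"):continue
        for d in ctrl.spot_point(p,k)[:3]:
            print(n,k,round(d["p"],2),np.round(d["centre"],1),atz(p,d["centre"],Z[k]))
o=ctrl.get_obs();print(o)
E
```

```text
pics
top handle_top 0.71 [317.  206.5] [0.5642 0.0248 0.0875]
top grip_top 0.69 [295.5 185. ] [0.6123 0.0776 0.104 ]
top grip_top 0.67 [347.6 291.7] [ 0.3588 -0.051   0.104 ]
top grip_top 0.3 [206.1 259.6] [0.4269 0.282  0.104 ]
top pointer 0.77 [298.2 180.7] [0.6347 0.0734 0.064 ]
top pointer 0.71 [353.6 277. ] [ 0.3973 -0.067   0.064 ]
top pointer 0.55 [319.4 204.9] [0.574  0.0193 0.064 ]
top mark_tip 0.5 [280.7 186.4] [0.6191 0.1164 0.064 ]
top stop_base 0.89 [298.5 193.7] [0.6183 0.0748 0.    ]
top stop_base 0.62 [346.9 294.8] [ 0.3585 -0.0546  0.    ]
top tool_cup 0.67 [236. 162.] [0.7008 0.2419 0.    ]
top flux_bottle 0.57 [206.  261.1] [0.4364 0.3054 0.    ]
top driver 0.81 [240.7 176.2] [0.6623 0.2276 0.    ]
top drill_case 0.87 [370.2 209. ] [ 0.5814 -0.1122  0.    ]
top drill_case 0.45 [316.5 205.6] [0.5875 0.0272 0.    ]
top parts_tray 0.97 [167.  217.4] [0.5479 0.4129 0.    ]
top spanner 0.8 [501.1 322.4] [ 0.2981 -0.4404  0.    ]
top solder_reel 0.91 [479.8 196.3] [ 0.6214 -0.3972  0.    ]
scene handle_top 0.7 [354.9 250.3] [0.5662 0.0148 0.0875]
scene handle_top 0.38 [3
[... 236 characters left out ...]
3.3] [ 0.3986 -0.0676  0.064 ]
scene mark_tip 0.52 [402.1 246.6] [0.6191 0.1082 0.064 ]
scene stop_base 0.81 [271.3 240.7] [ 0.3693 -0.0586  0.    ]
scene stop_base 0.6 [390.6 271.3] [0.6201 0.0779 0.    ]
{'clock': 0.95, 'joint_pos': array([-59.0663,  20.5444,   0.6806,   0.0013, -70.1337, -16.505 ]), 'qvel': array([-0.1015,  0.0036, -0.0483,  0.042 , -0.0558,  0.009 ]), 'tau': array([ -0.0001, -58.2375,  29.3301,   7.0022,   0.0126,  -0.    ]), 'tool_pos': array([ 0.1681, -0.6537,  0.2266]), 'orientation': array([-179.9973,   -0.0005, -165.5709]), 'force': array([-0.392 , -0.3916,  0.041 ]), 'moment': array([-0.039 , -0.0262, -0.0485]), 'gripper_force': 0.0, 'opening': 0.08764658394396822}
```

View pics/scene0.png

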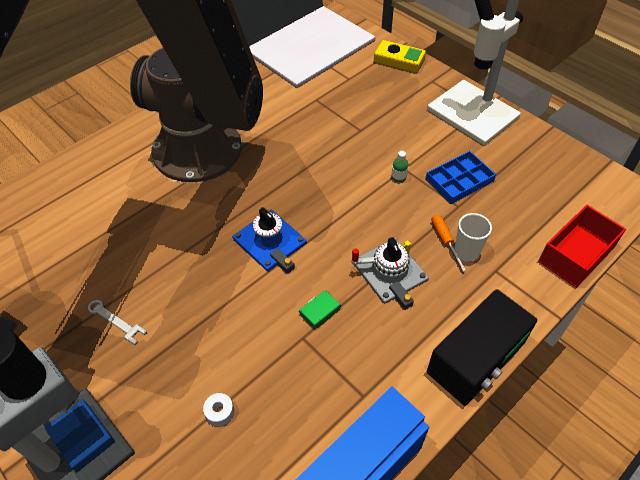

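View pics/top0.png

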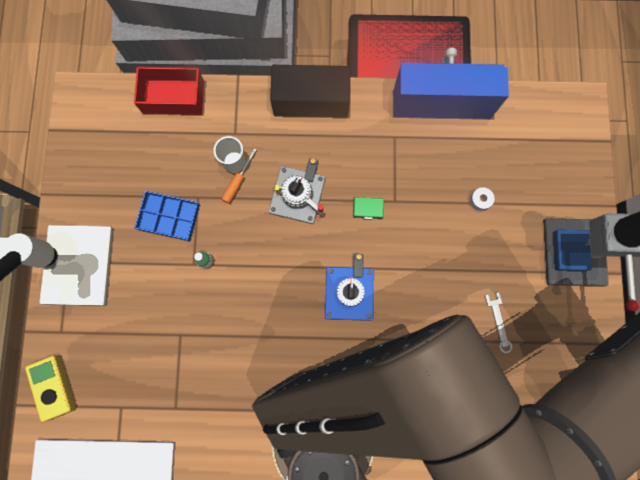

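Emit:
carry_out(deltas=[[[-0.69,0.69,0,0,1],[-0.69,0.69,0,0,1],[-0.69,0.69,0,0,1],[-0.69,0.69,0,0,1]]])

```text
clock: 1.35
tool_pos: [0.268, -0.4839, 0.2266]
orientation: [-180.0, 0.0, -165.6]
force: [0.9, -0.4, 0.8]
opening: 0.0876
gripper_force: 0.0
```

Emit:
carry_out(deltas=[[[-0.69,0.69,0,0,1],[-0.69,0.69,0,0,1],[-0.69,0.69,0,0,1],[-0.69,0.69,0,0,1]]])

```text
clock: 1.75
tool_pos: [0.3675, -0.3157, 0.227]
orientation: [-180.0, 0.1, -165.6]
force: [0.9, -0.6, 0.2]
opening: 0.0881
gripper_force: 0.0
```

Emit:
carry_out(deltas=[[[-0.69,0.69,0,0,1],[-0.69,0.69,0,0,1],[-0.69,0.69,0,0,1],[-0.69,0.69,0,0,1]]])

```text
clock: 2.15
tool_pos: [0.4668, -0.1474, 0.2271]
orientation: [-180.0, 0.1, -165.5]
force: [1.2, -1.2, -0.0]
opening: 0.0878
gripper_force: 0.0
```

Emit:
carry_out(deltas=[[[-0.69,0.69,0,-0.093,1],[-0.69,0.69,0,-0.093,1],[-0.69,0.69,0,-0.093,1],[-0.69,0.69,0,-0.093,1],[-0.69,0.69,0,-0.093,1]]])

```text
clock: 2.65
tool_pos: [0.5676, 0.0225, 0.226]
orientation: [-180.0, 0.0, -131.6]
force: [-1.3, -0.3, -0.2]
opening: 0.0875
gripper_force: 0.0
```

```bash
cat > look.py <<'E'
from h import *
np.set_printoptions(precision=4,suppress=True)
import sys
Z=dict(handle_top=.0875,grip_top=.104,pointer=.064,mark_tip=.064,stop_base=0)
def look(names=Z,cams=("wrist","top","scene"),sv=None):
    for n in cams:
        p=snap(n)
        if sv and n=="wrist": save(p,sv)
        for k in names:
            for d in ctrl.spot_point(p,k)[:2]:
                X=atz(p,d["centre"],Z[k])
                if abs(X[0]-.617)<.15 and abs(X[1]-.078)<.12: print(n,k,round(d["p"],2),np.round(d["centre"],1),X[:2])
E
python3 - <<'E'
from look import *
look(sv="w1.png")
o=ctrl.get_obs();print(o["tool_pos"],o["force"],o["moment"])
E
```

```text
wrist handle_top 0.96 [310.9 214.8] [0.5652 0.0153]
wrist grip_top 0.67 [314.5 311.9] [0.6159 0.0766]
wrist pointer 0.78 [285.2 303.4] [0.6448 0.0668]
wrist stop_base 0.83 [317.7 265.4] [0.6115 0.0764]
top pointer 0.69 [297.8 180.1] [0.6363 0.0744]
top mark_tip 0.46 [281.3 188.9] [0.6128 0.1147]
top stop_base 0.88 [294.8 194.3] [0.6165 0.0844]
scene handle_top 0.95 [354.2 247.2] [0.5595 0.0195]
scene handle_top 0.7 [385.9 273.9] [0.6525 0.018 ]
scene grip_top 0.62 [387.8 268.3] [0.6525 0.0219]
scene mark_tip 0.17 [389.1 270.7] [0.6423 0.0415]
scene stop_base 0.93 [390.  268.8] [0.6146 0.0819]
[0.5652 0.0185 0.2266] [ 0.8592 -0.0916  0.1703] [0.0557 0.0392 0.008 ]
```

View pics/w1.png

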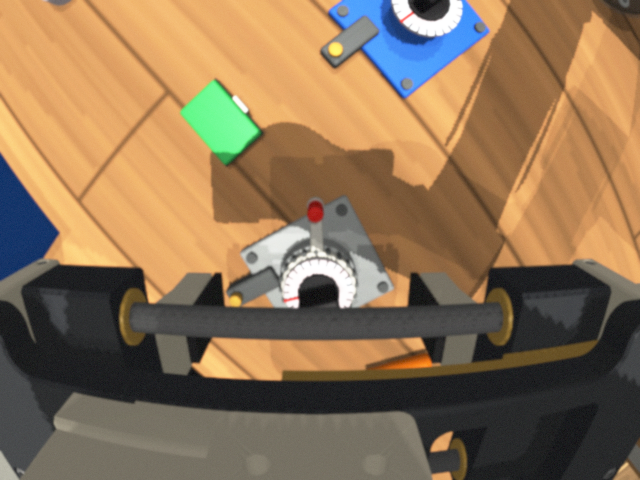

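Emit:
carry_out(deltas=[[[0,0,0.6,0,1],[0,0,0.6,0,1],[0,0,0.6,0,1],[0,0,0.6,0,1]]])

```text
clock: 3.95
tool_pos: [0.563, 0.0178, 0.1032]
orientation: [179.8, -0.3, -132.1]
force: [0.4, -0.3, 0.4]
opening: 0.0873
gripper_force: 0.0
```

```bash
python3 - <<'E'
from look import *
look(names=["handle_top","pointer","stop_base"],cams=("wrist","scene"),sv="w2.png")
o=ctrl.get_obs();print(o["tool_pos"],o["orientation"],o["force"],o["moment"])
E
```

```text
wrist handle_top 0.88 [313.1 282.3] [0.5631 0.0175]
wrist pointer 0.72 [272.1 388.8] [0.6425 0.0641]
wrist stop_base 0.84 [318.3 329.8] [0.6129 0.0779]
scene pointer 0.8 [400.4 267.8] [0.6539 0.0641]
scene stop_base 0.63 [387.3 271.2] [0.6148 0.0728]
[0.5659 0.0187 0.1079] [-179.9344    0.12   -132.0891] [ 0.2344 -1.0697 -0.0894] [0.0394 0.0099 0.0115]
```

View pics/w2.png

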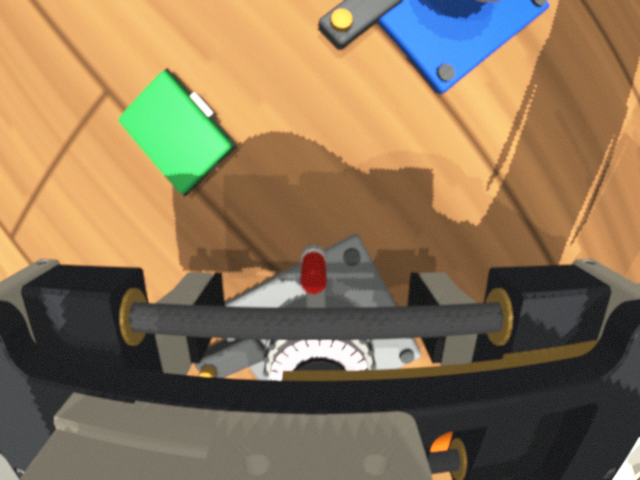

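Emit:
carry_out(deltas=[[[0,0,0.24,0,1],[0,0,0.24,0,0],[0,0,0.24,0,-1],[0,0,0.24,0,-1],[0,0,0.24,0,-1]]])

```text
clock: 4.85
tool_pos: [0.5663, 0.0188, 0.0604]
orientation: [-179.9, 0.1, -132.1]
force: [0.1, -0.3, 0.7]
opening: 0.0612
gripper_force: 0.0
```

Emit:
carry_out(deltas=[[[0,0,0,0,-1],[0,0,0,0,-1],[0,0,0,0,-1]]])

```text
clock: 5.15
tool_pos: [0.5654, 0.0185, 0.059]
orientation: [-180.0, 0.0, -132.1]
force: [-0.3, 0.1, -0.4]
opening: 0.0371
gripper_force: 0.0
```

Emit:
carry_out(deltas=[[[0,0,0,0,-1],[0,0,0,0,-1],[0,0,0,0,-1],[0,0,0,0,-1],[0,0,0,0,-1]]])

```text
clock: 5.65
tool_pos: [0.5651, 0.0184, 0.0585]
orientation: [180.0, -0.0, -132.1]
force: [-0.6, -0.3, 0.3]
opening: 0.0132
gripper_force: 30.0
```

Emit:
carry_out(deltas=[[[-0.0012,-0.0314,0,-0.0125,-1],[-0.0049,-0.0626,0,-0.025,-1],[-0.0111,-0.0934,0,-0.0375,-1],[-0.0196,-0.1236,0,-0.05,-1],[-0.0304,-0.1531,0,-0.0625,-1]]])

```text
clock: 6.15
tool_pos: [0.5922, 0.0037, 0.0584]
orientation: [180.0, 0.1, -109.4]
force: [-2.6, 10.0, 0.7]
opening: 0.0134
gripper_force: 30.0
```

Emit:
carry_out(deltas=[[[-0.0112,-0.0314,0,-0.0125,-1],[-0.0169,-0.0626,0,-0.025,-1],[-0.0251,-0.0934,0,-0.0375,-1],[-0.0336,-0.1236,0,-0.05,-1],[-0.0444,-0.1531,0,-0.0625,-1]]])

```text
clock: 6.65
tool_pos: [0.6228, 0.0006, 0.0584]
orientation: [179.9, 0.0, -86.9]
force: [-4.7, 3.8, 3.4]
opening: 0.013
gripper_force: 30.0
```

Emit:
carry_out(deltas=[[[0,0,0,0,-1],[0,0,0,0,-1]]])

```text
clock: 6.85
tool_pos: [0.6238, 0.0007, 0.0585]
orientation: [-180.0, 0.0, -87.2]
force: [-0.6, 2.1, 1.1]
opening: 0.0129
gripper_force: 30.0
```

Emit:
carry_out(deltas=[[[0,0,0,0,0.2],[0,0,0,0,0.2],[0,0,-0.2,0,0.2],[0,0,-0.45,0,0.2],[0,0,-0.7,0,0.2]]])

```text
clock: 7.35
tool_pos: [0.6233, 0.0001, 0.1998]
orientation: [179.9, -0.0, -87.1]
force: [1.7, 0.5, -0.5]
opening: 0.0476
gripper_force: 0.0
```

Emit:
carry_out(deltas=[[[-0.485,0.307,0,-0.11,0.2],[-0.485,0.307,0,-0.11,0.2],[-0.485,0.307,0,-0.11,0.2],[-0.485,0.307,0,-0.11,0.2],[-0.485,0.307,0,-0.11,0.2]]])

```text
clock: 7.85
tool_pos: [0.5572, 0.0949, 0.199]
orientation: [-180.0, -0.0, -47.1]
force: [-0.1, 0.3, 0.1]
opening: 0.0524
gripper_force: 0.0
```

Emit:
carry_out(deltas=[[[0,0,0,-0.09,0.2],[0,0,0,-0.09,0.2],[0,0,0,-0.09,0.2],[0,0,0,-0.09,0.2],[0,0,0,-0.09,0.2]]])

```text
clock: 8.35
tool_pos: [0.5576, 0.0941, 0.1986]
orientation: [180.0, -0.0, -15.0]
force: [1.3, 0.1, 0.1]
opening: 0.0525
gripper_force: 0.0
```

```bash
python3 - <<'E'
from look import *
look(sv="w3.png")
o=ctrl.get_obs();print(o["tool_pos"],o["orientation"],o["force"],o["moment"])
E
```

```text
wrist handle_top 0.83 [411.7 116.6] [0.6209 0.0048]
wrist grip_top 0.81 [313.8 152. ] [0.6138 0.08  ]
wrist pointer 0.65 [321.9 107.7] [0.6437 0.0656]
wrist mark_tip 0.69 [272.8 158.3] [0.6157 0.1129]
wrist stop_base 0.74 [316.4 147.3] [0.6125 0.0784]
wrist stop_base 0.72 [314.  143.8] [0.6163 0.0797]
top grip_top 0.35 [295.3 185.5] [0.611 0.078]
top stop_base 0.94 [297.2 196.1] [0.6118 0.078 ]
scene handle_top 0.66 [370.9 271.6] [ 0.6272 -0.    ]
scene grip_top 0.96 [395.5 243.6] [0.6212 0.0795]
scene pointer 0.83 [398.5 267.7] [0.6509 0.0614]
scene mark_tip 0.5 [400.8 245.4] [0.615  0.1086]
scene stop_base 0.62 [391.  271.2] [0.6205 0.0787]
[0.5576 0.0943 0.1986] [179.9984   0.0018 -15.0926] [ 0.4913 -0.3219  1.1976] [-0.1108  0.1522 -0.0612]
```

View pics/w3.png

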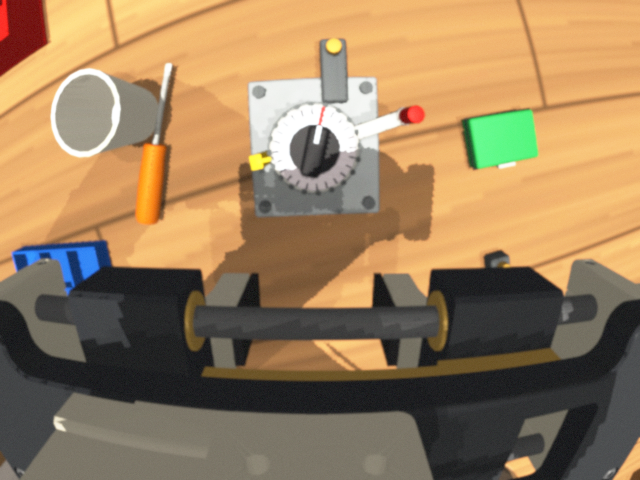

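```bash
python3 - <<'E'
from look import *
p=snap("wrist");save(p,"w4.png",(230,80,400,220),4)
h=cv2.cvtColor(p["color"],cv2.COLOR_RGB2HSV)
A=np.array([.615,.079])
for nm,m in(("red",((h[...,0]<8)|(h[...,0]>172))&(h[...,1]>130)&(h[...,2]>70)),("yel",(abs(h[...,0].astype(int)-27)<6)&(h[...,1]>150)&(h[...,2]>120))):
    n,l,s,c=cv2.connectedComponentsWithStats(m.astype(np.uint8))
    for i in range(1,n):
        if s[i,4]>3 and 230<c[i,0]<440 and c[i,1]<230:
            X=atz(p,c[i],.064);d=X[:2]-A;print(nm,s[i],c[i],X,np.hypot(*d),np.degrees(np.arctan2(d[1],d[0])))
E
```

```text
red [400 105  25  18 357] [412.2577 114.1765] [ 0.6222 -0.0022  0.064 ] 0.08149290675810526 -84.91311902307434
red [322 108   2   4   6] [322.5 109.5] [0.6423 0.0657 0.064 ] 0.0303262696587588 -26.00156491557299
red [321 114   2   3   5] [321.4 114.8] [0.6385 0.0676 0.064 ] 0.026078728080901576 -25.899426093616906
yel [328  39   9   3  15] [332.      39.6667] [0.6946 0.0439 0.064 ] 0.08704311455225494 -23.798035253352552
yel [327  46  14   6  20] [333.8   49.25] [0.6866 0.0446 0.064 ] 0.07945360064400578 -25.628892060208514
yel [249 153  22  18 273] [258.4725 161.0733] [0.6168 0.1246 0.064 ] 0.04565445111549641 87.71815447698827
```

View pics/w4.png

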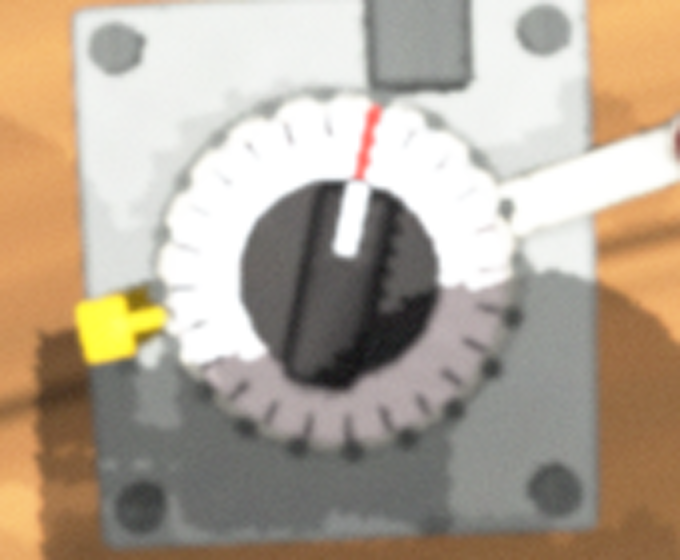

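```bash
cat > ang.py <<'E'
from look import *
def ang(p,verbose=True):
    h=cv2.cvtColor(p["color"],cv2.COLOR_RGB2HSV).astype(int)
    A=np.array([.615,.079])
    # rectified top view of plane z=.064, 0.2mm/px
    g=(np.arange(600)-300)*.0002
    X=A[0]+g[None,:].repeat(600,0);Y=A[1]+g[:,None].repeat(600,1)
    uv=np.array([proj(p,[x,y,.064]) for x,y in zip(X[::10,::10].ravel(),Y[::10,::10].ravel())]).reshape(60,60,2).astype(np.float32)
    M=cv2.resize(uv,(591,591))  # coarse; corrected below
    from scipy.interpolate import RegularGridInterpolator as I
    f=I((g[::10],g[::10]),uv,bounds_error=False,fill_value=None)
    M=f(np.stack([Y-A[1],X-A[0]],-1)).astype(np.float32)
    return cv2.remap(p["color"],M,None,cv2.INTER_CUBIC),A
E
python3 - <<'E'
from ang import *
p=snap("wrist")
im,A=ang(p)
cv2.imwrite("pics/rect1.png",im[::-1,:,::-1])
h=cv2.cvtColor(im,cv2.COLOR_RGB2HSV).astype(int)
for nm,m in(("red",((h[...,0]<8)|(h[...,0]>172))&(h[...,1]>90)),("yel",(abs(h[...,0]-27)<6)&(h[...,1]>130))):
    y,x=np.nonzero(m);P=np.c_[x-300,y-300]*.2;r=np.hypot(*P.T);
    P=P[(r<60)&(r>15)];print(nm,len(P),P.mean(0),P[np.argsort(np.hypot(*P.T))][:10:3])
E
```

```text
red 602 [ 23.6259 -11.4625] [[16.8 -8. ]
 [16.8 -8.4]
 [17.  -8.2]
 [17.2 -8. ]]
yel 4614 [ 1.8638 45.5957] [[ 1.6 35.8]
 [ 2.2 35.8]
 [ 1.4 36. ]
 [ 2.  36. ]]
```

View pics/rect1.png

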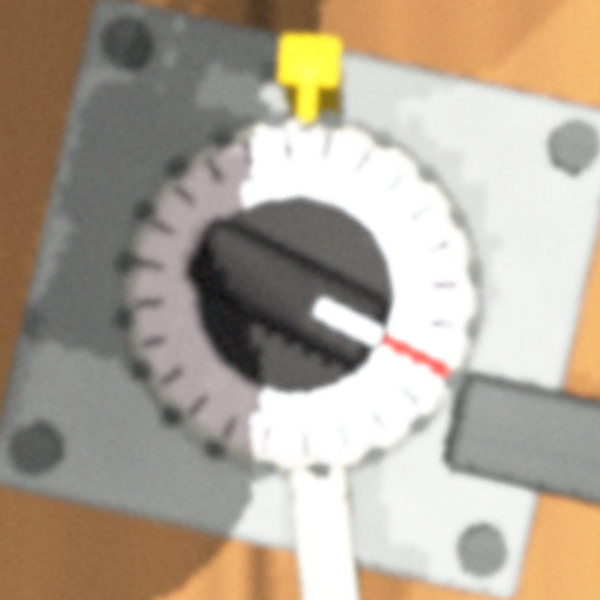

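Emit:
carry_out(deltas=[[[0.298,-0.005,0,0.119,0.2],[0.298,-0.005,0,0.119,0.2],[0.298,-0.005,0,0.119,0.2],[0.298,-0.005,0,0.119,0.2],[0.298,-0.005,0,0.119,0.2]]])

```text
clock: 9.85
tool_pos: [0.6155, 0.0796, 0.1983]
orientation: [180.0, 0.0, -58.3]
force: [0.3, 0.7, 0.2]
opening: 0.0528
gripper_force: 0.0
```

Emit:
carry_out(deltas=[[[0,0,0,0.119,0.2],[0,0,0,0.119,0.2],[0,0,0,0.119,0.2],[0,0,0,0.119,0.2],[0,0,0,0.119,0.2]]])

```text
clock: 10.35
tool_pos: [0.6154, 0.0797, 0.1985]
orientation: [180.0, -0.0, -101.1]
force: [-0.5, -0.0, -0.2]
opening: 0.0525
gripper_force: 0.0
```

Emit:
carry_out(deltas=[[[0,0,0,0.119,0.2],[0,0,0,0.119,0.2],[0,0,0,0.119,0.2],[0,0,0,0.119,0.2],[0,0,0,0.119,0.2]]])

```text
clock: 10.85
tool_pos: [0.6154, 0.0797, 0.1985]
orientation: [180.0, -0.0, -144.0]
force: [-0.5, -0.2, -0.3]
opening: 0.0526
gripper_force: 0.0
```

Emit:
carry_out(deltas=[[[0,0,0,0.119,0.2],[0,0,0,0.119,0.2],[0,0,0,0.119,0.2],[0,0,0,0.119,0.2],[0,0,0,0.119,0.2]]])

```text
clock: 11.35
tool_pos: [0.6154, 0.0797, 0.1985]
orientation: [-180.0, -0.0, 173.2]
force: [-0.5, 0.1, 0.3]
opening: 0.0526
gripper_force: 0.0
```

Emit:
carry_out(deltas=[[[0,0,0.1,0.058,0.2],[0,0,0.2,0.058,0.2],[0,0,0.3,0.058,0.2],[0,0,0.3,0.058,0.2]]])

```text
clock: 11.75
tool_pos: [0.6136, 0.0792, 0.1357]
orientation: [-179.8, -0.2, 152.6]
force: [-0.0, 0.2, 0.1]
opening: 0.0524
gripper_force: 0.0
```

Emit:
carry_out(deltas=[[[0,0,0.2,0,0.2],[0,0,0.313,0,0.2],[0,0,0.313,0,-1],[0,0,0.313,0,-1],[0,0,0.313,0,-1]]])

```text
clock: 12.25
tool_pos: [0.6168, 0.0802, 0.0781]
orientation: [179.9, 0.1, 152.7]
force: [0.1, 0.4, 0.6]
opening: 0.0339
gripper_force: 0.0
```

Emit:
carry_out(deltas=[[[0,0,0,0,-1],[0,0,0,0,-1],[0,0,0,0,-1],[0,0,0,0,-1],[0,0,0,0,-1]]])

```text
clock: 12.75
tool_pos: [0.6158, 0.0798, 0.0769]
orientation: [180.0, 0.1, 152.7]
force: [-0.9, -0.1, 6.1]
opening: 0.0138
gripper_force: 30.0
```

```bash
python3 - <<'E'
from look import *
o=ctrl.get_obs();print(o)
E
```

```text
{'clock': 12.75, 'joint_pos': array([  25.3871,   22.9698,  -16.9957,    0.0236,  -49.9733, -142.7191]), 'qvel': array([-0.0839, -0.0199,  0.0068,  0.0063, -0.111 ,  0.0213]), 'tau': array([ -0.1485, -52.4721,  22.5798,   5.1176,   0.4904,   0.0739]), 'tool_pos': array([0.6158, 0.0798, 0.0769]), 'orientation': array([179.9622,   0.0515, 152.6831]), 'force': array([-0.9314, -0.0832,  6.077 ]), 'moment': array([-0.0723,  0.5644, -0.0638]), 'gripper_force': 29.97132807970047, 'opening': 0.01375075578934095}
```

Emit:
carry_out(deltas=[[[0,0,0,-0.0167,-1],[0,0,0,-0.0333,-1],[0,0,0,-0.05,-1],[0,0,0,-0.0667,-1],[0,0,0,-0.0833,-1]]])

```text
clock: 13.25
tool_pos: [0.6159, 0.0799, 0.077]
orientation: [180.0, 0.1, -177.1]
force: [-3.2, 0.6, 7.3]
opening: 0.0141
gripper_force: 30.0
```

Emit:
carry_out(deltas=[[[0,0,0,-0.0167,-1],[0,0,0,-0.0333,-1],[0,0,0,-0.05,-1],[0,0,0,-0.0667,-1],[0,0,0,-0.0833,-1]]])

```text
clock: 13.75
tool_pos: [0.6158, 0.08, 0.077]
orientation: [-180.0, 0.1, -147.1]
force: [-2.8, 0.3, 5.8]
opening: 0.0141
gripper_force: 30.0
```

Emit:
carry_out(deltas=[[[0,0,0,-0.0167,-1],[0,0,0,-0.0333,-1],[0,0,0,-0.05,-1],[0,0,0,-0.0667,-1],[0,0,0,-0.0833,-1]]])

```text
clock: 14.25
tool_pos: [0.6157, 0.0801, 0.0769]
orientation: [-180.0, 0.1, -117.1]
force: [-2.0, 1.9, 6.5]
opening: 0.0137
gripper_force: 30.0
```

Emit:
carry_out(deltas=[[[0,0,0,-0.0167,-1],[0,0,0,-0.0333,-1],[0,0,0,-0.05,-1],[0,0,0,-0.0667,-1],[0,0,0,-0.0706,-1]]])

```text
clock: 14.75
tool_pos: [0.6156, 0.0801, 0.077]
orientation: [-179.9, 0.0, -91.7]
force: [-2.2, 2.6, 7.0]
opening: 0.0137
gripper_force: 30.0
```

Emit:
carry_out(deltas=[[[0,0,0,0,-1],[0,0,0,0,-1]]])

```text
clock: 14.95
tool_pos: [0.6156, 0.0801, 0.0769]
orientation: [-179.9, 0.0, -91.9]
force: [-2.5, 1.3, 6.6]
opening: 0.0139
gripper_force: 30.0
```

Emit:
carry_out(deltas=[[[0,0,0,0,0.2],[0,0,0,0,0.2],[0,0,-0.2,0,0.2],[0,0,-0.45,0,0.2],[0,0,-0.61,0,0.2]]])

```text
clock: 15.45
tool_pos: [0.6163, 0.0797, 0.2012]
orientation: [-179.9, 0.0, -91.9]
force: [1.0, 0.4, 1.1]
opening: 0.0484
gripper_force: 0.0
```

Emit:
carry_out(deltas=[[[-0.3,0,0,0,0.2],[-0.3,0,0,0,0.2],[-0.3,0,0,0,0.2]]])

```text
clock: 15.75
tool_pos: [0.6171, 0.1412, 0.1974]
orientation: [180.0, 0.0, -91.8]
force: [-0.3, 0.2, 0.6]
opening: 0.0525
gripper_force: 0.0
```

```bash
python3 - <<'E'
from ang import *
ctrl.snapshot("wrist")
p=snap("wrist")
im,A=ang(p)
cv2.imwrite("pics/rect2.png",im[::-1,:,::-1])
h=cv2.cvtColor(im,cv2.COLOR_RGB2HSV).astype(int)
for nm,m in(("red",((h[...,0]<8)|(h[...,0]>172))&(h[...,1]>90)),("yel",(abs(h[...,0]-27)<6)&(h[...,1]>130))):
    y,x=np.nonzero(m);P=np.c_[x-300,y-300]*.2;r=np.hypot(*P.T);
    P=P[(r<60)&(r>15)];print(nm,len(P),P.mean(0),P[np.argsort(np.hypot(*P.T))][:10:3])
o=ctrl.get_obs();print(o["tool_pos"],o["orientation"],o["force"])
E
```

```text
red 769 [-0.0705 29.2205] [[ 0.  23.6]
 [-0.4 23.6]
 [ 0.2 23.8]
 [-0.4 23.8]]
yel 4547 [ 1.6188 44.4401] [[ 2.2 35.4]
 [ 0.8 35.6]
 [ 1.6 35.6]
 [ 2.2 35.6]]
[0.617  0.1395 0.1971] [179.9192  -0.0459 -91.9147] [0.2358 0.2967 0.2662]
```

View pics/rect2.png

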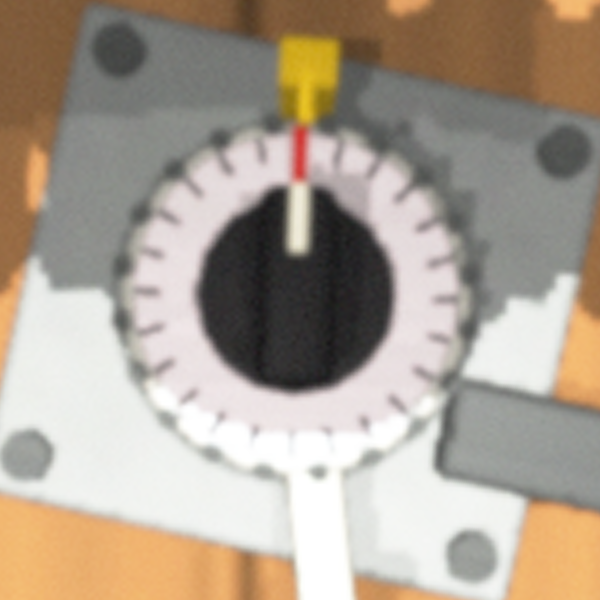

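```bash
cat > meas.py <<'E'
from ang import *
def meas(p):
    im,A=ang(p)
    h=cv2.cvtColor(im,cv2.COLOR_RGB2HSV).astype(int)
    red=((h[...,0]<8)|(h[...,0]>172))&(h[...,1]>90); yel=(abs(h[...,0]-27)<7)&(h[...,1]>110)
    for nm,m in(("red",red),("yel",yel)):
        m=m.copy();m[:, :250]=0;m[:,350:]=0
        print(nm,[( round((y-300)*.2,1),round((np.nonzero(m[y])[0].mean()-300)*.2,2),int(m[y].sum())) for y in range(400,560,6) if m[y].sum()>2])
    g=cv2.GaussianBlur(im,(0,0),1)
    v=cv2.cvtColor(g,cv2.COLOR_RGB2HSV)[...,2]
    c=cv2.findContours((v<75).astype(np.uint8),cv2.RETR_EXTERNAL,cv2.CHAIN_APPROX_NONE)[0]
    c=[k for k in c if cv2.contourArea(k)>8000 and cv2.pointPolygonTest(k,(300,300),False)>0]
    for k in c:
        (x,y),r=cv2.minEnclosingCircle(k);print("hub",(x-300)*.2,(y-300)*.2,r*.2)
E
python3 - <<'E'
from meas import *
meas(snap("wrist"))
for n in("top","scene"):
    p=snap(n)
    for k in("grip_top","pointer","mark_tip","stop_base"):
        for d in ctrl.spot_point(p,k)[:2]:
            X=atz(p,d["centre"],Z[k]);
            if np.hypot(X[0]-.617,X[1]-.078)<.06:print(n,k,round(d["p"],2),X)
E
```

```text
red [(24.8, np.float64(-0.1), 12), (26.0, np.float64(-0.1), 14), (27.2, np.float64(-0.2), 13), (28.4, np.float64(-0.1), 14), (29.6, np.float64(0.0), 13), (30.8, np.float64(0.0), 13), (32.0, np.float64(0.1), 14), (33.2, np.float64(0.1), 16), (34.4, np.float64(-0.4), 11)]
yel [(35.6, np.float64(1.9), 14), (36.8, np.float64(0.6), 43), (38.0, np.float64(1.4), 53), (39.2, np.float64(1.4), 55), (40.4, np.float64(1.5), 56), (41.6, np.float64(1.5), 58), (42.8, np.float64(1.7), 60), (44.0, np.float64(1.7), 62), (45.2, np.float64(1.7), 62), (46.4, np.float64(1.9), 62), (47.6, np.float64(2.0), 63), (48.8, np.float64(2.0), 63), (50.0, np.float64(1.9), 62), (51.2, np.float64(1.9), 60)]
hub -0.8426696777343751 2.4852783203125 20.155737304687502
top grip_top 0.9 [0.6097 0.0796 0.104 ]
top pointer 0.56 [0.6045 0.1174 0.064 ]
top stop_base 0.58 [0.6124 0.0736 0.    ]
scene grip_top 0.94 [0.6107 0.0841 0.104 ]
scene pointer 0.72 [0.6243 0.1105 0.064 ]
scene mark_tip 0.42 [0.615  0.1102 0.064 ]
scene stop_base 0.73 [0.6174 0.0732 0.    ]
```

Emit:
carry_out(deltas=[[[0.3,0.0025,0,0,0.2],[0.3,0.0025,0,0,0.2],[0.3,0.0025,0.2,0,0.2],[0.3,0.0025,0.4,0,0.2],[0.3,0.0025,0.6,0,0.2]]])

```text
clock: 16.9
tool_pos: [0.6151, 0.0795, 0.0773]
orientation: [-179.9, 0.0, -92.0]
force: [0.7, -0.0, 0.2]
opening: 0.0528
gripper_force: 0.0
```

Emit:
carry_out(deltas=[[[0,0,0,0,-1],[0,0,0,0,-1],[0,0,0,0,-1],[0,0,0,0,-1],[0,0,0,0,-1]]])

```text
clock: 17.4
tool_pos: [0.6158, 0.0802, 0.0798]
orientation: [-179.8, 0.1, -91.9]
force: [-0.7, 0.3, -1.0]
opening: 0.0182
gripper_force: 0.0
```

Emit:
carry_out(deltas=[[[0,0,0,0,-1],[0,0,0,0,-1],[0,0,0,0.0042,-1],[0,0,0,0.0042,-1],[0,0,0,0.0042,-1]]])

```text
clock: 17.9
tool_pos: [0.6156, 0.0801, 0.0794]
orientation: [-179.9, 0.0, -93.4]
force: [-2.1, 0.5, 5.7]
opening: 0.0136
gripper_force: 30.0
```

Emit:
carry_out(deltas=[[[0,0,0,0,-1],[0,0,0,0,-1]]])

```text
clock: 18.1
tool_pos: [0.6156, 0.08, 0.0794]
orientation: [-179.9, 0.0, -93.4]
force: [-1.5, 0.8, 6.9]
opening: 0.0137
gripper_force: 30.0
```

Release, back off and check.

Emit:
carry_out(deltas=[[[0,0,0,0,0.2],[0,0,0,0,0.2],[0,0,-0.2,0,0.2],[0,0,-0.45,0,0.2],[0,0,-0.6,0,0.2]]])

```text
clock: 18.6
tool_pos: [0.6159, 0.0798, 0.2015]
orientation: [-179.8, 0.0, -93.4]
force: [1.3, -0.2, 0.4]
opening: 0.0481
gripper_force: 0.0
```

Emit:
carry_out(deltas=[[[-0.3,0,0,0,0.2],[-0.3,0,0,0,0.2],[-0.3,0,0,0,0.2],[-0.3,0,0,0,0.2]]])

```text
clock: 19.0
tool_pos: [0.618, 0.1394, 0.1972]
orientation: [179.9, -0.0, -93.4]
force: [-0.6, -0.2, 0.0]
opening: 0.0526
gripper_force: 0.0
```

```bash
python3 - <<'E'
from meas import *
p=snap("wrist");meas(p)
d=ctrl.spot_point(p,"handle_top");print([(round(k["p"],2),atz(p,k["centre"],.0875)) for k in d[:2]])
E
```

```text
red [(24.8, np.float64(0.6), 13), (26.0, np.float64(0.7), 14), (27.2, np.float64(0.7), 14), (28.4, np.float64(0.6), 13), (29.6, np.float64(0.8), 13), (30.8, np.float64(0.8), 13), (32.0, np.float64(0.9), 14), (33.2, np.float64(1.1), 16), (34.4, np.float64(2.7), 4)]
yel [(35.6, np.float64(1.2), 8), (36.8, np.float64(0.7), 46), (38.0, np.float64(1.2), 53), (39.2, np.float64(1.4), 55), (40.4, np.float64(1.4), 55), (41.6, np.float64(1.5), 58), (42.8, np.float64(1.6), 61), (44.0, np.float64(1.7), 62), (45.2, np.float64(1.7), 62), (46.4, np.float64(1.8), 63), (47.6, np.float64(2.0), 63), (48.8, np.float64(2.0), 63), (50.0, np.float64(2.0), 63), (51.2, np.float64(2.0), 63)]
hub -0.10535888671875 2.346429443359375 20.217596435546877
[(0.86, array([ 0.6222, -0.0009,  0.0875])), (0.74, array([0.6145, 0.0765, 0.0875]))]
```

Emit:
carry_out(deltas=[[[0.692,-0.067,0,-0.0233,-0.3],[0.692,-0.067,0,-0.0233,-0.3],[0.692,-0.067,0,-0.0233,-0.3],[0.692,-0.067,0,-0.0233,-0.3],[0.692,-0.067,0,-0.0233,-0.3]]])

```text
clock: 19.6
tool_pos: [0.6232, -0.0012, 0.1978]
orientation: [180.0, -0.0, -85.3]
force: [-0.2, 0.4, 0.1]
opening: 0.0306
gripper_force: 0.0
```

```bash
python3 - <<'E'
from look import *
p=snap("wrist")
for k in ctrl.spot_point(p,"handle_top")[:2]: print(round(k["p"],2),atz(p,k["centre"],.0875))
m=ctrl.silhouettes(p,"handle_top");print([(x["p"],atz(p,x["centre"],.08)) for x in m[:2]])
o=ctrl.get_obs();print(o["tool_pos"],o["orientation"],o["force"],o["opening"])
E
```

```text
0.77 [0.6229 0.0001 0.0875]
0.43 [0.616  0.0972 0.0875]
[(0.78, array([0.6222, 0.0276, 0.08  ]))]
[0.6235 0.001  0.1978] [179.9864   0.     -85.0627] [-0.2317 -0.4206  0.702 ] 0.030457162484859756
```

Emit:
carry_out(deltas=[[[0,0,0.25,0,-0.3],[0,0,0.45,0,-0.3],[0,0,0.6,0,-0.3],[0,0,0.69,0,-0.3],[0,0,0.69,0,-0.3]]])

```text
clock: 20.25
tool_pos: [0.6215, 0.0013, 0.0569]
orientation: [179.7, -0.0, -85.0]
force: [-0.1, -0.4, 0.4]
opening: 0.0305
gripper_force: 0.0
```

Emit:
carry_out(deltas=[[[-0.0012,0.0314,0,0.0125,-0.3],[-0.0049,0.0626,0,0.025,-0.3],[-0.0111,0.0934,0,0.0375,-0.3],[-0.0196,0.1236,0,0.05,-0.3],[-0.0304,0.1531,0,0.0625,-0.3]]])

```text
clock: 20.75
tool_pos: [0.5945, 0.0047, 0.0616]
orientation: [-179.8, 0.1, -107.7]
force: [6.0, -3.5, -4.4]
opening: 0.0309
gripper_force: 3.0
```

```bash
cat > f.py <<'E'
import numpy as np
from plant import ctrl
o=ctrl.get_obs();A=np.array([.6152,.0798]);d=o["tool_pos"][:2]-A;a=np.arctan2(d[1],d[0])
F=np.array(o["force"][:2])
for off in(0,-.1):
    b=a+off;print("r%.4f ang%.2f yaw%.2f Ft %.2f Fr %.2f"%(np.hypot(*d),np.degrees(a),o["orientation"][2],F@[-np.sin(b),np.cos(b)],F@[np.cos(b),np.sin(b)]))
print(o["clock"],o["force"],o["moment"],o["opening"],o["gripper_force"])
E
python3 f.py
```

```text
r0.0779 ang-105.45 yaw-107.68 Ft 6.69 Fr 1.80
r0.0779 ang-105.45 yaw-107.68 Ft 6.84 Fr 1.12
20.75 [ 5.97277259 -3.51987708 -4.42210691] [-1.29983351 -1.7009918  -0.02073566] 0.03087435242651485 3.0009202659130096
```

Emit:
carry_out(deltas=[[[-0.0004,0.0181,0,0.0072,-0.3],[-0.0016,0.0363,0,0.0144,-0.3],[-0.0037,0.0543,0,0.0217,-0.3],[-0.0066,0.0722,0,0.0289,-0.3],[-0.0103,0.09,0,0.0361,-0.3]]])

```text
clock: 21.25
tool_pos: [0.5774, 0.0117, 0.0616]
orientation: [-179.8, 0.1, -120.6]
force: [3.7, -5.6, -2.5]
opening: 0.031
gripper_force: 3.0
```

```bash
python3 f.py
```

```text
r0.0779 ang-119.01 yaw-120.60 Ft 5.91 Fr 3.09
r0.0779 ang-119.01 yaw-120.60 Ft 6.18 Fr 2.49
21.25 [ 3.66520675 -5.56833824 -2.52560986] [-2.00517373 -1.18936776 -0.08010979] 0.03100682673919564 3.0063901841640472
```

Emit:
carry_out(deltas=[[[-0.0001,0.0105,0,0.0042,-0.3],[-0.0005,0.0209,0,0.0083,-0.3],[-0.0012,0.0314,0,0.0125,-0.3],[-0.0022,0.0418,0,0.0167,-0.3],[-0.0034,0.0522,0,0.0208,-0.3]]])

```text
clock: 21.75
tool_pos: [0.5685, 0.0174, 0.0616]
orientation: [-179.9, 0.1, -128.1]
force: [3.3, -6.2, -2.3]
opening: 0.0307
gripper_force: 3.2
```

```bash
python3 f.py
```

```text
r0.0779 ang-126.78 yaw-128.05 Ft 6.35 Fr 2.94
r0.0779 ang-126.78 yaw-128.05 Ft 6.61 Fr 2.30
21.75 [ 3.32387237 -6.16139783 -2.34429944] [-2.27593414 -1.02976013 -0.04091915] 0.030738477202956645 3.154504671692848
```

Emit:
carry_out(deltas=[[[-0.0001,0.0105,0,0.0042,-0.3],[-0.0005,0.0209,0,0.0083,-0.3],[-0.0012,0.0314,0,0.0125,-0.3],[-0.0022,0.0418,0,0.0167,-0.3],[-0.0034,0.0522,0,0.0208,-0.3]]])

```text
clock: 22.25
tool_pos: [0.5605, 0.0242, 0.0616]
orientation: [-179.9, 0.0, -135.5]
force: [2.5, -7.2, -2.0]
opening: 0.0309
gripper_force: 3.3
```

```bash
python3 f.py
```

```text
r0.0780 ang-134.54 yaw-135.54 Ft 6.84 Fr 3.39
r0.0780 ang-134.54 yaw-135.54 Ft 7.15 Fr 2.69
22.25 [ 2.49947995 -7.21886417 -1.99320867] [-2.45228272 -0.84880632 -0.07835257] 0.030912564100803976 3.3151911199092865
```

Emit:
carry_out(deltas=[[[0,0.0056,0,0.0022,-0.3],[-0.0002,0.0112,0,0.0044,-0.3],[-0.0004,0.0167,0,0.0067,-0.3],[-0.0006,0.0223,0,0.0089,-0.3]]])

```text
clock: 22.65
tool_pos: [0.5574, 0.0274, 0.0616]
orientation: [-179.9, 0.0, -138.7]
force: [2.6, -6.0, -0.7]
opening: 0.0305
gripper_force: 3.3
```

```bash
python3 f.py
```

```text
r0.0780 ang-137.80 yaw-138.71 Ft 6.20 Fr 2.16
r0.0780 ang-137.80 yaw-138.71 Ft 6.38 Fr 1.53
22.65 [ 2.56186955 -6.04205283 -0.72008034] [-2.47329309 -0.72134452 -0.02860954] 0.0304827265440178 3.311940059065819
```

```bash
cat > f.py <<'E'
import numpy as np
from plant import ctrl
A=np.array([.6152,.0798]);F=[];M=[];P=[]
for i in range(7):
    o=ctrl.get_obs();F.append(o["force"]);M.append(o["moment"]);P.append(o["tool_pos"])
    if i<6: ctrl.snapshot("top")
F=np.array(F);M=np.array(M);d=np.mean(P,0)[:2]-A;a=np.arctan2(d[1],d[0]);b=a-.1
t=np.array([-np.sin(b),np.cos(b)]);n=np.array([np.cos(b),np.sin(b)])
print("ang%.2f yaw%.2f"%(np.degrees(a),o["orientation"][2]),"Ft",np.round(F[:,:2]@t,1),"mean %.2f Fr %.2f"%((F[:,:2]@t).mean(),(F[:,:2]@n).mean()))
G=np.c_[-M[:,1],M[:,0]];print("Mt",np.round(G@t,3),"mean %.3f Mr %.3f"%((G@t).mean(),(G@n).mean()),o["clock"])
E
python3 f.py
```

```text
ang-137.90 yaw-138.69 Ft [6.4 6.8 5.2 7.  6.5 6.  5.3] mean 6.16 Fr 2.11
Mt [2.419 2.206 2.103 2.107 2.054 2.037 2.018] mean 2.135 Mr 0.896 22.95
```

Emit:
carry_out(deltas=[[[0,0.0056,0,0.0022,-0.3],[-0.0002,0.0112,0,0.0044,-0.3],[-0.0004,0.0167,0,0.0067,-0.3],[-0.0006,0.0223,0,0.0089,-0.3]]])

```text
clock: 23.35
tool_pos: [0.5544, 0.0308, 0.0615]
orientation: [-179.9, 0.0, -141.9]
force: [1.1, -7.3, -1.0]
opening: 0.0306
gripper_force: 3.4
```

```bash
sed -i 's/range(7)/range(3)/;s/i<6/i<2/;s/np.round(G@t,3)/np.round(G@t,3),"N",np.round(G@t\/.347,2)/' f.py; python3 f.py
```

```text
ang-141.19 yaw-141.91 Ft [6.7 6.6 6.1] mean 6.48 Fr 3.05
Mt [2.448 2.249 2.106] N [7.05 6.48 6.07] mean 2.268 Mr 0.845 23.45
```

Emit:
carry_out(deltas=[[[0,0.0056,0,0.0022,-0.3],[-0.0002,0.0112,0,0.0044,-0.3],[-0.0004,0.0167,0,0.0067,-0.3],[-0.0006,0.0223,0,0.0089,-0.3],[-0.001,0.0279,0,0.0111,-0.3]]])

```text
clock: 23.95
tool_pos: [0.5511, 0.0353, 0.0615]
orientation: [-179.9, 0.0, -145.9]
force: [1.5, -7.0, 0.1]
opening: 0.0311
gripper_force: 3.4
```

```bash
python3 f.py
```

```text
ang-145.30 yaw-145.91 Ft [6.9 6.5 6.3] mean 6.53 Fr 2.07
Mt [2.545 2.335 2.196] N [7.33 6.73 6.33] mean 2.359 Mr 0.732 24.05
```

Emit:
carry_out(deltas=[[[0,0.0056,0,0.0022,-0.3],[-0.0002,0.0112,0,0.0044,-0.3],[-0.0004,0.0167,0,0.0067,-0.3],[-0.0006,0.0223,0,0.0089,-0.3]]])

```text
clock: 24.45
tool_pos: [0.5486, 0.039, 0.0615]
orientation: [-179.9, 0.0, -149.1]
force: [1.5, -6.8, -0.4]
opening: 0.031
gripper_force: 3.5
```

```bash
python3 f.py
```

```text
ang-148.58 yaw-149.11 Ft [6.8 6.2 5.3] mean 6.12 Fr 1.50
Mt [2.592 2.382 2.227] N [7.47 6.86 6.42] mean 2.400 Mr 0.659 24.55
```

Emit:
carry_out(deltas=[[[0,0.0047,0,0.0019,-0.3],[-0.0001,0.0093,0,0.0037,-0.3],[-0.0002,0.014,0,0.0056,-0.3]]])

```text
clock: 24.85
tool_pos: [0.5472, 0.0414, 0.0615]
orientation: [-179.9, 0.0, -151.1]
force: [1.1, -8.1, -0.3]
opening: 0.0308
gripper_force: 3.5
```

```bash
python3 f.py
```

```text
ang-150.64 yaw-151.13 Ft [7.8 5.9 6.8] mean 6.85 Fr 2.14
Mt [2.586 2.433 2.291] N [7.45 7.01 6.6 ] mean 2.436 Mr 0.609 24.95
```

Emit:
carry_out(deltas=[[[0,0.0047,0,0.0019,-0.3],[-0.0001,0.0093,0,0.0037,-0.3],[-0.0002,0.014,0,0.0056,-0.3]]])

```text
clock: 25.25
tool_pos: [0.5458, 0.0439, 0.0615]
orientation: [-179.9, 0.0, -153.1]
force: [1.5, -7.9, 0.5]
opening: 0.0306
gripper_force: 3.5
```

```bash
python3 f.py
```

```text
ang-152.69 yaw-153.14 Ft [7.9 5.7 6.4] mean 6.66 Fr 1.61
Mt [2.573 2.448 2.347] N [7.42 7.06 6.76] mean 2.456 Mr 0.520 25.35
```

Emit:
carry_out(deltas=[[[0,0.0047,0,0.0019,-0.3],[-0.0001,0.0093,0,0.0037,-0.3],[-0.0002,0.014,0,0.0056,-0.3]]])

```text
clock: 25.65
tool_pos: [0.5446, 0.0464, 0.0615]
orientation: [-179.9, 0.0, -155.2]
force: [1.5, -7.3, 0.3]
opening: 0.0308
gripper_force: 3.6
```

```bash
python3 f.py
```

```text
ang-154.75 yaw-155.16 Ft [7.4 7.5 6.3] mean 7.04 Fr 1.18
Mt [2.641 2.497 2.326] N [7.61 7.2  6.7 ] mean 2.488 Mr 0.430 25.75
```

Emit:
carry_out(deltas=[[[0,0.0047,0,0.0019,-0.3],[-0.0001,0.0093,0,0.0037,-0.3],[-0.0002,0.014,0,0.0056,-0.3]]])

```text
clock: 26.05
tool_pos: [0.5434, 0.049, 0.0615]
orientation: [-179.9, 0.0, -157.2]
force: [1.5, -7.6, -0.2]
opening: 0.0309
gripper_force: 3.6
```

```bash
python3 f.py
```

```text
ang-156.81 yaw-157.17 Ft [7.7 6.5 6. ] mean 6.74 Fr 1.06
Mt [2.675 2.453 2.451] N [7.71 7.07 7.06] mean 2.527 Mr 0.353 26.15
```

Emit:
carry_out(deltas=[[[0,0.0047,0,0.0019,-0.3],[-0.0001,0.0093,0,0.0037,-0.3],[-0.0002,0.014,0,0.0056,-0.3]]])

```text
clock: 26.45
tool_pos: [0.5424, 0.0515, 0.0615]
orientation: [-179.9, 0.0, -159.2]
force: [1.6, -8.1, -0.2]
opening: 0.0306
gripper_force: 4.0
```

```bash
python3 f.py
```

```text
ang-158.82 yaw-159.19 Ft [8.3 7.4 7.2] mean 7.62 Fr 0.59
Mt [2.918 2.641 2.591] N [8.41 7.61 7.47] mean 2.716 Mr 0.206 26.55
```

Emit:
carry_out(deltas=[[[0,0.0035,0,0.0014,-0.3],[0,0.007,0,0.0028,-0.3]]])

```text
clock: 26.75
tool_pos: [0.5419, 0.0527, 0.0615]
orientation: [-179.9, 0.0, -160.2]
force: [1.9, -7.9, -1.0]
opening: 0.0306
gripper_force: 4.3
```

```bash
python3 f.py
```

```text
ang-159.75 yaw-160.19 Ft [8.1 7.8 8.3] mean 8.08 Fr 0.05
Mt [3.114 2.978 2.901] N [8.97 8.58 8.36] mean 2.998 Mr 0.075 26.85
```

Emit:
carry_out(deltas=[[[0,0.0035,0,0.0014,-0.3],[0,0.007,0,0.0028,-0.3]]])

```text
clock: 27.05
tool_pos: [0.5415, 0.0539, 0.0615]
orientation: [-179.9, 0.0, -161.2]
force: [2.9, -8.7, 0.1]
opening: 0.0303
gripper_force: 4.7
```

```bash
python3 f.py
```

```text
ang-160.69 yaw-161.19 Ft [9.1 9.4 8.3] mean 8.93 Fr -0.20
Mt [3.438 3.236 3.201] N [9.91 9.33 9.23] mean 3.292 Mr -0.025 27.15
```

Emit:
carry_out(deltas=[[[0,-0.015,0,0,-0.3],[0,-0.035,0,0,-0.3],[0,-0.035,-0.15,0,-0.3],[0,-0.035,-0.4,0,-0.3],[0,-0.035,-0.6,0,-0.3]]])

```text
clock: 27.65
tool_pos: [0.5436, 0.0482, 0.1828]
orientation: [-180.0, 0.1, -161.2]
force: [0.8, 1.3, 2.0]
opening: 0.0306
gripper_force: 0.0
```

Emit:
carry_out(deltas=[[[-0.2,0,-0.1,-0.11,-0.3],[-0.4,0,-0.1,-0.11,-0.3],[-0.6,0,-0.1,-0.11,-0.3],[-0.7,0,-0.1,-0.11,-0.3],[-0.7,0,-0.1,-0.11,-0.3]]])

```text
clock: 28.15
tool_pos: [0.6779, 0.0941, 0.1993]
orientation: [-180.0, -0.0, -121.3]
force: [0.5, -0.1, -1.4]
opening: 0.0307
gripper_force: 0.0
```

```bash
python3 - <<'E'
from meas import *
ctrl.snapshot("wrist")
p=snap("wrist");meas(p);im,A=ang(p);save(p,"w9.png")
d=ctrl.spot_point(p,"handle_top");print([(round(k["p"],2),atz(p,k["centre"],.0875)) for k in d[:2]])
o=ctrl.get_obs();print(o["tool_pos"],o["orientation"],o["force"],o["clock"])
E
```

```text
red [(27.2, np.float64(0.6), 11), (28.4, np.float64(0.7), 14), (29.6, np.float64(0.9), 14), (30.8, np.float64(0.9), 14), (32.0, np.float64(1.0), 15), (33.2, np.float64(1.2), 19)]
yel [(33.2, np.float64(9.0), 5), (34.4, np.float64(8.6), 13), (35.6, np.float64(3.98), 54), (36.8, np.float64(3.9), 60), (38.0, np.float64(3.7), 62), (39.2, np.float64(3.5), 64), (40.4, np.float64(3.2), 65), (41.6, np.float64(2.9), 66), (42.8, np.float64(2.8), 69), (44.0, np.float64(2.3), 68), (45.2, np.float64(2.1), 66), (46.4, np.float64(1.9), 68), (47.6, np.float64(2.1), 66), (48.8, np.float64(1.9), 66), (50.0, np.float64(1.8), 65), (51.2, np.float64(1.9), 62)]
hub -2.37266845703125 5.16397705078125 22.647567749023438
[(0.66, array([0.5423, 0.0446, 0.0875]))]
[0.6757 0.0932 0.2   ] [ 179.9892    0.0007 -121.7564] [-0.1754 -0.2852 -0.0918] 28.3
```

View pics/w9.png

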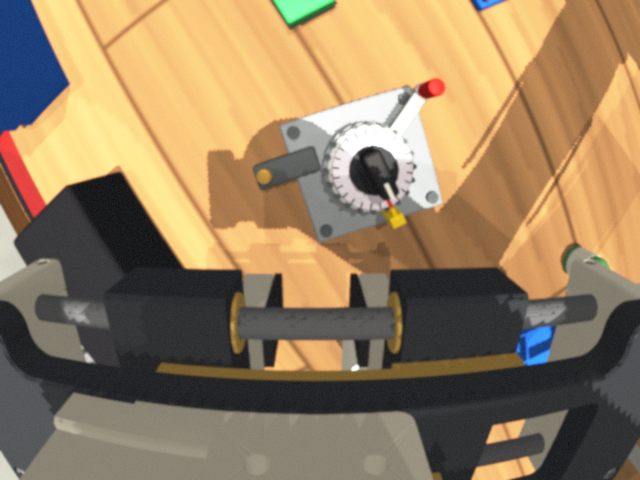

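```bash
python3 -c "
from plant import ctrl
print(ctrl.close_job())"
```

```text
the job is handed in; nothing more can be done
None
```

The job is handed in, but I have no verdict: I loosened the ring by about 45°, set the red line on the yellow mark's tip to within about 0.2 mm, then re-tightened the handle to a push of about 9–10 N, some 25° tighter than found. The dial had to turn about 2.0 rad, more than the stated 0.4–1.4.

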